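# Find the loose clamp bolt and hold its cover open

### The arm

A 7-joint arm with a two-finger parallel gripper is mounted at the origin on a cart in front of the work surface, level with it; the furniture and walls round the work are solid. World frame = base frame: x ahead of the robot, y to its left, z up, the work surface at z = 0. Lengths are in m, angles in rad, forces in N, time in s.
With the tool pointing down it reaches from about 0.35 to 0.9 m from the base axis. Payload 7.2 kg.
Tool frame: the origin (TCP) lies midway between the tips of the shut fingers; the grasp point (between the pads) lies 19 mm behind it; z points along the fingers, y is the line along which they close (so a half turn about z gives the same grasp; the last joint's range is limited). The gripper opens to 85 mm and grips with 20 to 120 N. Pads are 22 mm wide; open, the fingers measure 114 mm over their backs; the gripper's body (76 mm by 85 mm) begins 54 mm behind the grasp point. The pads swing forward as they close: fully open they stand 13 mm farther back than shut.
Start: joints at [1.198, 0.411, -0.013, 1.596, 0.006, 1.134, -0.082], TCP at [0.188, -0.596, 0.231] pointing down, gripper open.
Joint ranges: [-2.95, 2.95], [-0.29, 1.99], [-1.47, 1.44], [0.14, 2.54], [-1.03, 4.17], [0.13, 1.85], [-2.86, 2.86]. Speed limits (rad/s): [2.39, 2.39, 3.01, 3.01, 3.14, 3.14, 3.14].

### API

Orientations are given as a 3x3 rotation matrix whose columns are the frame's x, y, z axes.
In Python, from station import ctrl gives the robot as it stands. The module is installed in compiled form; this text tells all that it offers.
- The arm moves only by the tool move_arm, never from a script. Its argument "increments" is a list of rows, each a list of 7 numbers: the shift along the world's x, y, z in m, then the turn, a rotation vector about the world's x, y, z in rad, then the closure, from 0 (fully open) to 1 (shut). In form: [[x, y, z, ax, ay, az, claw], ...]. A call has 1 to 8 rows; each row is the pose to reach, as a shift and turn from the pose commanded when the call began; what a row does not reach only later rows make up. A row lasts 1/10 s, in which the tool goes at most 50 mm and 8.59 degrees, less where a joint would pass 70% of its speed; a pose out of reach is approached as far as the arm can. A call with a gripper value outside its range is refused whole. The fingers move at their own pace and stop on an object; "newtons" is the grip in N (left out, the last holds). Time passes only in rows, so rows that repeat a pose let the fingers close. It gives the time, the measured TCP pose, the force, the opening and the grip force at its end, in the units of the state.
- ctrl.get_obs(): the state, without advancing time (a new reading comes with each control period).
- ctrl.grab_frame(name): name is "scene" or "top" or "wrist"; returns the picture (420x560x3 uint8, red, green, blue); there is no depth.
- ctrl.get_calibration(name): a dict with "K" (3x3 intrinsics, pixels), "R" (3x3) and "t" (3): a world point X has camera coordinates R X + t. Camera axes: x right, y down, z forward; pixel columns grow to the right and rows downward; lengths in m; the calibration is good to about 2 mm. A picture is of the moment at which its call begins: read the wrist's pose just before it. get_calibration takes no time and is no camera call; for the wrist camera it gives the pose at the moment of the call.
- ctrl.hand_in(): hands the job in; it is judged then, once.
Trained networks look in the newest picture that a camera, given by its name, has taken for a name from the list of things; names that differ only in an ending like _2 or _b are one class to them, and where a whole thing is asked for, a point or a joint stands for the part that bears it (a point fixed in the world has none). Each returns a list of dicts, best first, with "score" (0 to 1); they miss things now and then, are a little off and sometimes report something else, mostly with a low value. They report only what shows in the picture. A call takes as long as a camera call.
- ctrl.spot_in(camera, target): "rect" ([left, top, right, bottom] in pixels, round what is visible of it).
- ctrl.masks_of(camera, target): "mask" (420x560 bool, what is visible of it) and "rect" ([left, top, right, bottom] in pixels, round what is visible of it).
The state is a dict: "time": time; "q": joint angles; "joint_vel": joint speeds; "effort": joint torques, N m; "ee_pos": TCP position; "tcp_rot": TCP orientation; "contact_force": force on the tool from outside, world axes, zero at the start; "torque": the same for the moment, N m; "grip_width": finger opening in m; "finger_force": force on a finger pad.
Only numpy, scipy, OpenCV 4.12 (cv2) and the standard library are available. Lean on these libraries where they do the work, as an engineer would, in place of code of your own. Each camera call takes 0.05 s, during which the arm holds its last target. There are 200 camera calls.

### The job

One of the three bolts on the front ledge of the grey clamp block has worked loose: tap the bolt heads down lightly, one at a time, until you find the one that gives and sinks in, leaving all the covers shut until then. Then take the bar of the orange cover right behind that bolt, lift the cover half-way up (45 degrees) or more, and finish while holding it open in the gripper, so that I can get a spanner on the lock nut under it. Keep the other two covers shut and leave the petri dish, the vial and the hand lens where they are.

Things in the scene. Friction and masses are not known exactly. Their poses are not given: they have to be found in the camera images.
- block: grey steel clamp block fixed to the table, 138 (x) x 232 (y) mm. Origin: underside centre; x points from the bolts to the covers, z up. Front ledge: x -76 to -32 mm, top at z 26, bolts at x -54. Housing behind: x -32 to +68, top at z 38, with three covers. Stations a, b, c lie at y +76, 0, -76 mm; cover a belongs to bolt a and so on
- bolt_a_top (a point): centre of the flat top of bolt a: a round knurled steel head, 19 mm in diameter, 10 mm high, on a short shank above the ledge, its top 43.5 mm above the table. All three bolts look the same
- bolt_a (a joint): how far the bolt has sunk, m: 0 at the start. Pushed down, the loose bolt gives way at about 3 N, slides straight down 6 mm to its stop, and stays down by friction; a tight bolt gives less than 1 mm under a finger's push of up to 20 N
- cover_a_bar (a point): middle of the grip bar of cover a: a round steel bar 9 mm thick, along the block's y, 48 mm long between its two posts (41 mm clear). Cover shut: axis 72.5 mm above the table, 30 mm above the top of the orange cover plate (76 x 62 x 4 mm), 56 mm behind the bolt's centre, 60 mm in front of the hinge
- cover_a_hinge (a point): point on the hinge axis of cover a, fixed to the block, 40.5 mm above the table, in the middle of the cover's width; the axis runs along the block's y
- cover_a (a joint): cover angle, rad: 0 shut, grows as its front edge swings up and back (away from the bolts), stop at 1.3. Weight and a weak spring close it; lifting it at the bar takes about 2 N, and it falls shut when let go. The round bar can turn between gripping fingers while the cover swings
- bolt_b_top (a point): centre of the flat top of bolt b: a round knurled steel head, 19 mm in diameter, 10 mm high, on a short shank above the ledge, its top 43.5 mm above the table. All three bolts look the same
- bolt_b (a joint): how far the bolt has sunk, m: 0 at the start. Pushed down, the loose bolt gives way at about 3 N, slides straight down 6 mm to its stop, and stays down by friction; a tight bolt gives less than 1 mm under a finger's push of up to 20 N
- cover_b_bar (a point): middle of the grip bar of cover b: a round steel bar 9 mm thick, along the block's y, 48 mm long between its two posts (41 mm clear). Cover shut: axis 72.5 mm above the table, 30 mm above the top of the orange cover plate (76 x 62 x 4 mm), 56 mm behind the bolt's centre, 60 mm in front of the hinge
- cover_b_hinge (a point): point on the hinge axis of cover b, fixed to the block, 40.5 mm above the table, in the middle of the cover's width; the axis runs along the block's y
- cover_b (a joint): cover angle, rad: 0 shut, grows as its front edge swings up and back (away from the bolts), stop at 1.3. Weight and a weak spring close it; lifting it at the bar takes about 2 N, and it falls shut when let go. The round bar can turn between gripping fingers while the cover swings
- bolt_c_top (a point): centre of the flat top of bolt c: a round knurled steel head, 19 mm in diameter, 10 mm high, on a short shank above the ledge, its top 43.5 mm above the table. All three bolts look the same
- bolt_c (a joint): how far the bolt has sunk, m: 0 at the start. Pushed down, the loose bolt gives way at about 3 N, slides straight down 6 mm to its stop, and stays down by friction; a tight bolt gives less than 1 mm under a finger's push of up to 20 N
- cover_c_bar (a point): middle of the grip bar of cover c: a round steel bar 9 mm thick, along the block's y, 48 mm long between its two posts (41 mm clear). Cover shut: axis 72.5 mm above the table, 30 mm above the top of the orange cover plate (76 x 62 x 4 mm), 56 mm behind the bolt's centre, 60 mm in front of the hinge
- cover_c_hinge (a point): point on the hinge axis of cover c, fixed to the block, 40.5 mm above the table, in the middle of the cover's width; the axis runs along the block's y
- cover_c (a joint): cover angle, rad: 0 shut, grows as its front edge swings up and back (away from the bolts), stop at 1.3. Weight and a weak spring close it; lifting it at the bar takes about 2 N, and it falls shut when let go. The round bar can turn between gripping fingers while the cover swings
- petri: bystander: covered clear petri dish, 90 mm across, 14 mm high, lying on the table at the left of the block; origin under its centre
- vial: bystander: small vial with a blue cap, 18 mm across, 66 mm tall, standing on the table at the right of the block; origin under its centre
- lens: bystander: black hand lens, 127 x 52 x 9 mm, lying on the table in front of the block; origin under its middle

How it is judged:
On the way, in this order (a step that is already met when the one before it is completed fails the run):
1. the loose bolt is tapped and sinks in (value of joint any of bolt_a, bolt_b, bolt_c above 0.004 m and value of joint each of cover_a, cover_b, cover_c below 0.1 rad), for 0.2 s.
2. the cover behind the loose bolt is held open (((value of joint bolt_a above 0.004 m and value of joint cover_a above 0.65 rad and contact force between the fingers and cover_a above 0.3 N and velocity of joint cover_a between -0.2 and 0.2 rad/s and value of joint each of cover_b, cover_c below 0.1 rad) or (value of joint bolt_b above 0.004 m and value of joint cover_b above 0.65 rad and contact force between the fingers and cover_b above 0.3 N and velocity of joint cover_b between -0.2 and 0.2 rad/s and value of joint each of cover_a, cover_c below 0.1 rad) or (value of joint bolt_c above 0.004 m and value of joint cover_c above 0.65 rad and contact force between the fingers and cover_c above 0.3 N and velocity of joint cover_c between -0.2 and 0.2 rad/s and value of joint each of cover_a, cover_b below 0.1 rad))), for 0.2 s.
At the end, for the whole second after the job is handed in: The loose bolt has sunk by more than 4 mm, the cover behind it is held at more than 0.65 rad (37 degrees) and nearly still with the fingers bearing on it, the other two covers are shut (under 0.1 rad), and the three bystanders are within 30 mm of where they were (((value of joint bolt_a above 0.004 m and value of joint cover_a above 0.65 rad and contact force between the fingers and cover_a above 0.3 N and velocity of joint cover_a between -0.2 and 0.2 rad/s and value of joint each of cover_b, cover_c below 0.1 rad) or (value of joint bolt_b above 0.004 m and value of joint cover_b above 0.65 rad and contact force between the fingers and cover_b above 0.3 N and velocity of joint cover_b between -0.2 and 0.2 rad/s and value of joint each of cover_a, cover_c below 0.1 rad) or (value of joint bolt_c above 0.004 m and value of joint cover_c above 0.65 rad and contact force between the fingers and cover_c above 0.3 N and velocity of joint cover_c between -0.2 and 0.2 rad/s and value of joint each of cover_a, cover_b below 0.1 rad)) and distance of each of petri, vial, lens from where it was at the start of the episode below 0.03 m); the arm keeps its last pose, push and grip.
It fails at once if a cover is lifted (over 0.1 rad) although its bolt has not been found loose ((value of joint cover_a above 0.1 rad and value of joint bolt_a below 0.004 m) or (value of joint cover_b above 0.1 rad and value of joint bolt_b below 0.004 m) or (value of joint cover_c above 0.1 rad and value of joint bolt_c below 0.004 m)).
It fails at once if a bolt is struck hard (over 45 N) (contact force between the fingers and bolt_a above 45 N or contact force between the fingers and bolt_b above 45 N or contact force between the fingers and bolt_c above 45 N).
It fails at once if the petri dish is moved by more than 30 mm (distance of petri from where it was at the start of the episode above 0.03 m).
It fails at once if the vial is moved by more than 30 mm (distance of vial from where it was at the start of the episode above 0.03 m).
It fails at once if the hand lens is moved by more than 30 mm (distance of lens from where it was at the start of the episode above 0.03 m).
It also fails if it takes over 48 s, if anything falls off the work surface, if the arm or the gripper's body presses on something with over 40 N, if the wrist force passes 120 N, or if a joint passes its speed limit or range.

## Working session

There is one attempt and no reset: what is moved stays moved. The work goes in short steps, Python scripts to look and compute and a tool call to move; the robot and the scene stay as the last step left them, time stands still between calls to the robot, and variables do not carry over. Pictures are saved under pics/ and viewed, at most 10 in all, crops included, and the job is handed in when it is done.

Besides the shell and the picture viewer there is one more tool, called after "Call:" as name([rows], argument=value, ...), one row to a line, values as JSON. move_arm: Moves the arm, as the interface text tells. Its arguments: {"type":"object","properties":{"increments":{"type":"array"},"newtons":{"type":"number"}},"required":["increments"]}

```bash
mkdir -p pics; python3 - <<'E'
from station import ctrl
import cv2,numpy as np
o=ctrl.get_obs();print(o['ee_pos'],o['tcp_rot'],o['grip_width'])
for n in('top','scene'):
    f=ctrl.grab_frame(n);cv2.imwrite(f'pics/{n}1.png',f[:,:,::-1])
    c=ctrl.get_calibration(n);print(n,c)
    for t in('bolt_a_top','cover_a_bar','block','petri','vial','lens'):
        print(t,[(np.round(d['rect']).tolist(),round(d['score'],2)) for d in ctrl.spot_in(n,t)][:5])
E
```

```text
[ 0.18735808 -0.59571752  0.23043442] [[ 9.53899437e-01  3.00125796e-01 -6.08219004e-04]
 [ 3.00126389e-01 -9.53898194e-01  1.54452440e-03]
 [-1.16627396e-04 -1.65586353e-03 -9.99998622e-01]] 0.08551827387827832
top {'K': array([[518.55026747,   0.        , 283.05006365],
       [  0.        , 518.55026747, 204.35694843],
       [  0.        ,   0.        ,   1.        ]]), 'R': array([[-0.02210909, -0.99957919,  0.01877863],
       [-0.99667371,  0.02056334, -0.07885857],
       [ 0.07843923, -0.02045966, -0.99670893]]), 't': array([0.06512573, 0.54568773, 0.97432124])}
bolt_a_top []
cover_a_bar [([345.0, 220.0, 356.0, 233.0], 0.59), ([239.0, 192.0, 286.0, 242.0], 0.55)]
block [([237.0, 160.0, 371.0, 271.0], 0.64)]
petri [([190.0, 218.0, 239.0, 264.0], 0.7)]
vial [([315.0, 163.0, 360.0, 213.0], 0.48)]
lens [([308.0, 265.0, 368.0, 302.0], 0.68), ([235.0, 159.0, 375.0, 272.0], 0.5)]
scene {'K': array([[526.73650889,   0.        , 286.9438543 ],
       [  0.        , 526.73650889, 205.91080667],
       [  0.        ,   0.        ,   1.        ]]), 'R': array([[ 0.80241899, -0.59668076,  0.00978921],
       [-0.50601311, -0.68900139, -0.51887167],
       [ 0.31634552,  0.41139902, -0.85479609]]), 't': array([-0.38446372,  0.35238422,  1.09242597])}
bolt_a_top [([284.0, 205.0, 324.0, 241.0], 0.67), ([258.0, 226.0, 264.0, 237.0], 0.54)]
cover_a_bar [([257.0, 190.0, 295.0, 223.0], 0.81)]
block [([241.0, 187.0, 357.0, 287.0], 0.68), ([259.0, 191.0, 301.0, 226.0], 0.33)]
petri [([226.0, 178.0, 265.0, 212.0], 0.62)]
vial []
lens [([249.0, 267.0, 300.0, 298.0], 0.9)]
```

View pics/top1.png

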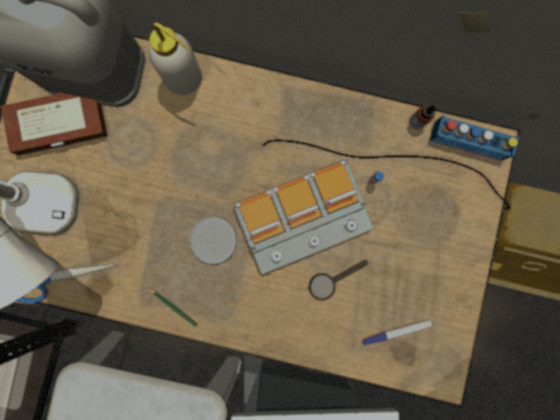

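View pics/scene1.png

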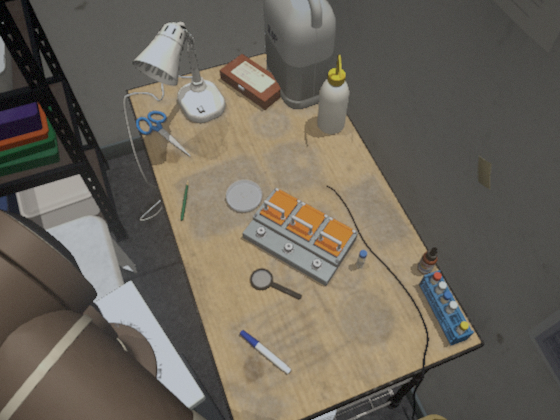

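The top view shows bolts at about (276,257), (314,241), (351,226), with the covers behind them, the vial cap at (378,177), the petri dish at (213,241) and the lens at (322,287). The scene view shows the bolts at about (262,231), (288,247), (317,263).

```bash
cat >h.py <<'E'
from station import ctrl
import cv2,numpy as np
def cal(n):
    c=ctrl.get_calibration(n);return c['K'],c['R'],c['t']
def back(n,uv,z,c=None):
    K,R,t=c or cal(n);d=R.T@np.linalg.solve(K,[uv[0],uv[1],1.]);o=-R.T@t
    return o+d*(z-o[2])/d[2]
def proj(n,X,c=None):
    K,R,t=c or cal(n);p=(np.atleast_2d(X)@R.T+t)@K.T;return p[:,:2]/p[:,2:]
def bw(pose,P):
    x,y,a=pose;P=np.atleast_2d(P);c,s=np.cos(a),np.sin(a)
    return np.c_[x+c*P[:,0]-s*P[:,1],y+s*P[:,0]+c*P[:,1],P[:,2]]
B=np.array([[-.054,y,.0435] for y in(.076,0,-.076)])
BAR=np.array([[.002,y,.0725] for y in(.076,0,-.076)])
H=np.array([[.062,y,.0405] for y in(.076,0,-.076)])
E
python3 - <<'E'
from h import *
from scipy.optimize import least_squares
px={'top':[(276,257),(314,241),(351,226)],'scene':[(262,231),(288,247),(317,263)]}
for n in px: print(n,[back(n,p,.0435).round(4).tolist() for p in px[n]])
cs={n:cal(n) for n in px}
r=least_squares(lambda q:np.concatenate([(proj(n,bw(q,B),cs[n])-px[n]).ravel() for n in px]),[.5,0,.3])
print(r.x,r.fun.round(1))
ims=[]
for n in px:
    im=cv2.imread(f'pics/{n}1.png');S=4
    ctr=proj(n,bw(r.x,[[0,0,.04]]),cs[n])[0].astype(int);x0,y0=ctr[0]-75,ctr[1]-65
    c=cv2.resize(im[y0:y0+130,x0:x0+98*150//98],None,fx=S*2/3,fy=S*2/3,interpolation=cv2.INTER_CUBIC)
    corners=[[-.076,-.116,.026],[-.076,.116,.026],[.068,.116,.038],[.068,-.116,.038]]
    for P,col in((B,(0,0,255)),(BAR,(0,255,0)),(H,(255,0,0)),(corners,(255,0,255))):
        for u in proj(n,bw(r.x,P),cs[n]): cv2.drawMarker(c,tuple(((u+.5-[x0,y0])*S*2/3).astype(int).tolist()),col,0,10,1)
    ims.append(c)
cv2.imwrite('pics/ov.png',np.hstack(ims))
print('vial',back('top',(378,177),.066),'petri',back('top',(213,241),.01),'lens',back('top',(322,287),.0))
E
```

```text
top [[0.4472, 0.0692, 0.0435], [0.4754, -0.0024, 0.0435], [0.5019, -0.0725, 0.0435]]
scene [[0.4524, 0.0619, 0.0435], [0.4762, -0.0072, 0.0435], [0.5047, -0.078, 0.0435]]
[0.52656425 0.0150609  0.36341851] [ 1.2 -1.   0.9 -0.4  1.4 -0.7 -2.4 -0.8 -0.9 -1.  -1.3 -0.6]
vial [ 0.59044405 -0.12203731  0.066     ] petri [0.47986329 0.18961757 0.01      ] lens [ 0.38641107 -0.01891549  0.        ]
```

View pics/ov.png

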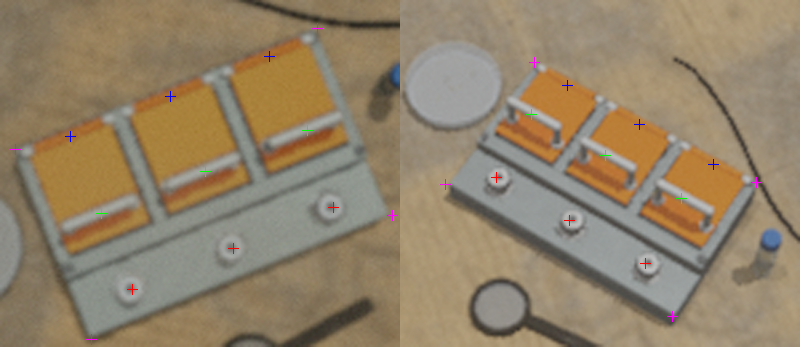

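Call:
move_arm([
  [0.316,0.521,-0.06,0,0,1.63,1],
  [0.316,0.521,-0.06,0,0,1.63,1],
  [0.316,0.521,-0.06,0,0,1.63,1],
  [0.316,0.521,-0.06,0,0,1.63,1],
  [0.316,0.521,-0.06,0,0,1.63,1],
  [0.316,0.521,-0.06,0,0,1.63,1],
  [0.316,0.521,-0.06,0,0,1.63,1],
  [0.316,0.521,-0.06,0,0,1.63,1],
], newtons=20)

```text
time: 1.5
ee_pos: [0.3948, -0.2542, 0.1924]
tcp_rot: [[0.06, 0.998, 0.001], [0.998, -0.06, -0.001], [-0.001, 0.001, -1.0]]
contact_force: [0.9, -1.1, 0.1]
grip_width: -0.0
finger_force: 0.0
```

Call:
move_arm([
  [0.1,0.17,-0.05,0,0,0.42,1],
  [0.1,0.17,-0.05,0,0,0.42,1],
  [0.1,0.17,-0.05,0,0,0.42,1],
  [0.1,0.17,-0.05,0,0,0.42,1],
  [0.1,0.17,-0.05,0,0,0.42,1],
  [0.1,0.17,-0.05,0,0,0.42,1],
  [0.1,0.17,-0.05,0,0,0.42,1],
])

```text
time: 2.2
ee_pos: [0.4936, -0.0869, 0.1421]
tcp_rot: [[-0.346, 0.938, -0.0], [0.938, 0.346, -0.001], [-0.001, -0.001, -1.0]]
contact_force: [-0.7, -0.3, 0.3]
grip_width: 0.0004
finger_force: 0.0
```

```bash
cat >w.py <<'E'
from h import *
c=cal('wrist');o=ctrl.get_obs();f=ctrl.grab_frame('wrist')
q=[.5265,.015,.3634]
print(o['time'],o['ee_pos'].round(4),np.degrees(np.arctan2(o['tcp_rot'][1,1],o['tcp_rot'][0,1])),o['contact_force'])
im=f[:,:,::-1].copy()
for P,col in((B,(0,0,255)),(BAR,(0,255,0))):
    for u in proj('wrist',bw(q,P),c): print(u.round(0));cv2.drawMarker(im,tuple(u.astype(int).tolist()),col,0,12,1)
import sys;cv2.imwrite(sys.argv[1],im)
E
python3 w.py pics/w1.png
```

```text
2.2 [ 0.4936 -0.0869  0.1421] 20.223947126832613 [-0.70526382 -0.2849588   0.3254979 ]
[304. -68.]
[303.  77.]
[303. 198.]
[424. -96.]
[411.  72.]
[401. 209.]
```

View pics/w1.png

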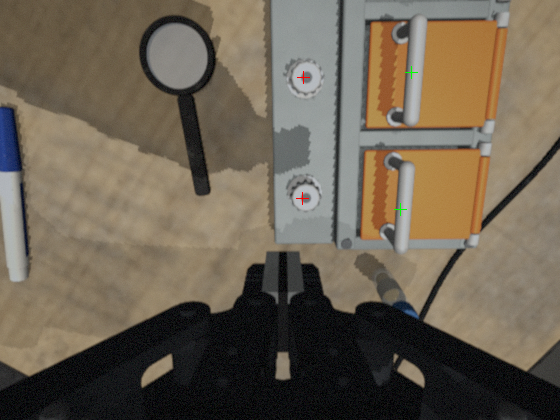

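The wrist view shows two bolts at (306,78) and (306,196), about 2 mm further along block x than predicted. The block pose is good, so I'll tap bolt c first.

Call:
move_arm([
  [0.011,0.0125,-0.03,0,0,0.01,1],
  [0.011,0.0125,-0.06,0,0,0.01,1],
  [0.011,0.0125,-0.088,0,0,0.01,1],
  [0.011,0.0125,-0.093,0,0,0.01,1],
  [0.011,0.0125,-0.096,0,0,0.01,1],
  [0.011,0.0125,-0.098,0,0,0.01,1],
  [0.011,0.0125,-0.099,0,0,0.01,1],
  [0.011,0.0125,-0.1,0,0,0.01,1],
])

```text
time: 3.05
ee_pos: [0.5057, -0.0737, 0.0431]
tcp_rot: [[-0.356, 0.935, 0.002], [0.935, 0.356, -0.001], [-0.001, 0.002, -1.0]]
contact_force: [-1.0, -0.8, 3.3]
grip_width: -0.0001
finger_force: 1.2
```

Call:
move_arm([
  [0,0,-0.001,0,0,0,1],
  [0,0,-0.002,0,0,0,1],
  [0,0,-0.002,0,0,0,1],
])

```text
time: 3.35
ee_pos: [0.5059, -0.0737, 0.0426]
tcp_rot: [[-0.356, 0.935, 0.002], [0.935, 0.356, -0.002], [-0.003, 0.001, -1.0]]
contact_force: [-6.9, 0.2, 23.1]
grip_width: -0.0001
finger_force: 11.5
```

Bolt c is tight: 23 N with no give. Next is bolt b.

Call:
move_arm([
  [0,0,0.018,0,0,0,1],
  [-0.014,0.0355,0.022,0,0,0,1],
  [-0.0275,0.0705,0.018,0,0,0,1],
  [-0.0275,0.0705,0.008,0,0,0,1],
  [-0.0275,0.0705,0.005,0,0,0,1],
  [-0.0275,0.0705,0.003,0,0,0,1],
  [-0.0275,0.0705,0.001,0,0,0,1],
  [-0.0275,0.0705,0.001,0,0,0,1],
])

```text
time: 4.15
ee_pos: [0.4779, -0.0035, 0.0425]
tcp_rot: [[-0.355, 0.935, 0.0], [0.935, 0.355, -0.001], [-0.001, -0.0, -1.0]]
contact_force: [-7.8, 1.3, 22.7]
grip_width: 0.0005
finger_force: 11.5
```

Call:
move_arm([
  [0,0,-0.001,0,0,0,1],
  [0,0,-0.001,0,0,0,1],
])

```text
time: 4.35
ee_pos: [0.4779, -0.0036, 0.0423]
tcp_rot: [[-0.355, 0.935, 0.001], [0.935, 0.355, -0.002], [-0.002, 0.0, -1.0]]
contact_force: [-11.6, 0.6, 34.5]
grip_width: -0.0003
finger_force: 16.7
```

b is tight as well. Next is a.

Call:
move_arm([
  [0,0,0.018,0,0,0,1],
  [-0.0135,0.0355,0.022,0,0,0,1],
  [-0.027,0.071,0.018,0,0,0,1],
  [-0.027,0.071,0.009,0,0,0,1],
  [-0.027,0.071,0.006,0,0,0,1],
  [-0.027,0.071,0.004,0,0,0,1],
  [-0.027,0.071,0.002,0,0,0,1],
  [-0.027,0.071,0.001,0,0,0,1],
])

```text
time: 5.15
ee_pos: [0.4509, 0.0669, 0.041]
tcp_rot: [[-0.354, 0.935, -0.0], [0.935, 0.354, -0.001], [-0.001, -0.0, -1.0]]
contact_force: [-0.3, -1.7, 2.3]
grip_width: 0.0001
finger_force: 1.2
```

Bolt a is giving way. I'll push it to its stop.

Call:
move_arm([
  [0,0,-0.001,0,0,0,1],
  [0,0,-0.002,0,0,0,1],
  [0,0,-0.003,0,0,0,1],
  [0,0,-0.004,0,0,0,1],
  [0,0,-0.0045,0,0,0,1],
  [0,0,-0.0045,0,0,0,1],
])

```text
time: 5.75
ee_pos: [0.4508, 0.0681, 0.0374]
tcp_rot: [[-0.356, 0.934, 0.001], [0.934, 0.356, -0.001], [-0.001, 0.001, -1.0]]
contact_force: [-2.8, -2.3, 14.9]
grip_width: 0.0
finger_force: 7.6
```

Call:
move_arm([
  [0,0,0.04,0,0,0,1],
  [0,0,0.09,0,0,0,0.5],
  [0.026,0.01,0.11,0,0,0,0.4],
  [0.052,0.0195,0.11,0,0,0,0.4],
  [0.052,0.0195,0.11,0,0,0,0.4],
  [0.052,0.0195,0.11,0,0,0,0.4],
])

```text
time: 6.35
ee_pos: [0.5019, 0.0881, 0.146]
tcp_rot: [[-0.357, 0.934, -0.001], [0.934, 0.357, 0.0], [0.001, -0.001, -1.0]]
contact_force: [-0.4, 0.6, -0.3]
grip_width: 0.0512
finger_force: 0.0
```

```bash
sed -i 's/q=\[.*/q=[.5283,.0157,.3634]/' w.py; python3 w.py pics/w2.png
```

```text
6.35 [0.5019 0.0881 0.146 ] 20.89635337086513 [-0.43423547  0.62890731 -0.29112912]
[202. 209.]
[208. 309.]
[213. 395.]
[285. 223.]
[285. 333.]
[284. 426.]
```

View pics/w2.png

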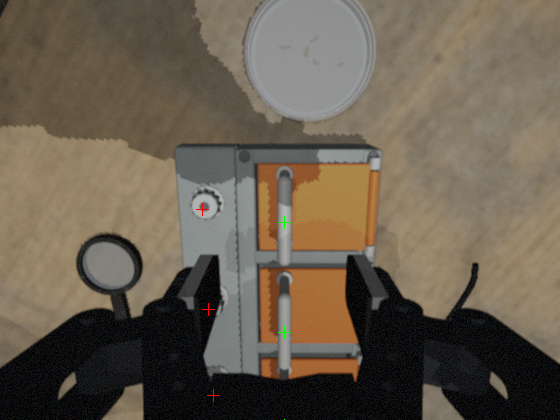

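The wrist view shows bar a centred at about (285,219), on the prediction and midway between the open fingers. I'll go down and grip.

Call:
move_arm([
  [0.001,0,-0.04,0,0,0,0.4],
  [0.001,0,-0.075,0,0,0,0.4],
  [0.001,0,-0.09,0,0,0,0.4],
  [0.001,0,-0.09,0,0,0,0.4],
  [0.001,0,-0.09,0,0,0,1],
  [0.001,0,-0.09,0,0,0,1],
  [0.001,0,-0.09,0,0,0,1],
  [0.001,0,-0.09,0,0,0,1],
], newtons=40)

```text
time: 7.2
ee_pos: [0.5034, 0.0874, 0.0576]
tcp_rot: [[-0.356, 0.935, 0.001], [0.935, 0.356, -0.001], [-0.001, 0.0, -1.0]]
contact_force: [-3.4, -0.6, 6.1]
grip_width: 0.0072
finger_force: 39.2
```

Call:
move_arm([
  [0.0023,0.0009,0.004,0,0,0,1],
  [0.0047,0.0018,0.008,0,0,0,1],
  [0.0075,0.0028,0.0117,0,0,0,1],
  [0.0104,0.0039,0.0153,0,0,0,1],
  [0.0137,0.0052,0.0185,0,0,0,1],
  [0.017,0.0065,0.0216,0,0,0,1],
  [0.017,0.0065,0.0216,0,0,0,1],
])

```text
time: 7.9
ee_pos: [0.5178, 0.0929, 0.0785]
tcp_rot: [[-0.356, 0.935, -0.006], [0.935, 0.356, -0.003], [-0.001, -0.006, -1.0]]
contact_force: [-13.2, -4.0, 11.1]
grip_width: 0.0075
finger_force: 39.6
```

Call:
move_arm([
  [0.002,0.001,0.004,0,0,0,1],
  [0.006,0.0022,0.0068,0,0,0,1],
  [0.01,0.0037,0.009,0,0,0,1],
  [0.014,0.0052,0.0112,0,0,0,1],
  [0.018,0.0068,0.0129,0,0,0,1],
  [0.0225,0.0085,0.0144,0,0,0,1],
  [0.026,0.0098,0.0152,0,0,0,1],
  [0.029,0.0109,0.016,0,0,0,1],
])

```text
time: 8.7
ee_pos: [0.5499, 0.1052, 0.095]
tcp_rot: [[-0.356, 0.935, 0.0], [0.935, 0.356, -0.0], [-0.0, 0.0, -1.0]]
contact_force: [-5.0, -1.8, 4.2]
grip_width: 0.0072
finger_force: 40.1
```

```bash
python3 - <<'E'
from h import *
ims=[]
for n in('scene','top'):
    f=ctrl.grab_frame(n)[:,:,::-1];c=proj(n,[.5283,.0157,.06])[0].astype(int)
    ims.append(cv2.resize(f[c[1]-75:c[1]+75,c[0]-65:c[0]+65],None,fx=3,fy=3,interpolation=2))
cv2.imwrite('pics/e.png',np.hstack(ims));print(ctrl.get_obs()['time'])
E
```

```text
8.8
```

View pics/e.png

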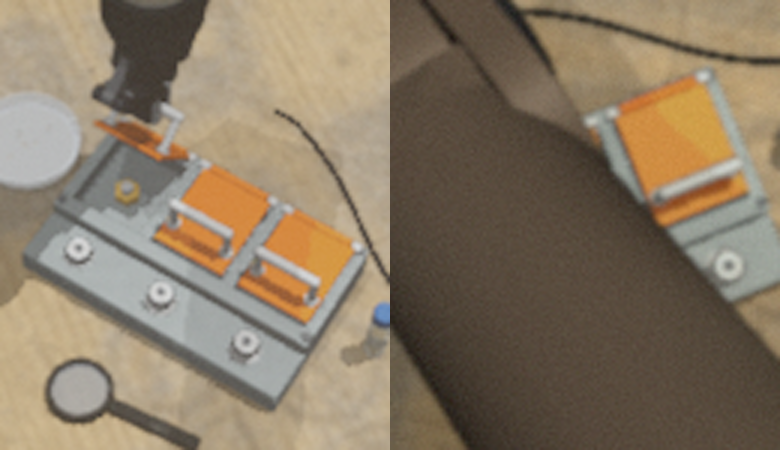

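The scene view shows cover a held well open at the bar, at about (165,120) in the crop. The lock nut under it is exposed, the other two covers are shut, and the petri dish, vial and lens haven't moved. I'll let it settle, then hand in.

Call:
move_arm([
  [0,0,0,0,0,0,1],
  [0,0,0,0,0,0,1],
  [0,0,0,0,0,0,1],
  [0,0,0,0,0,0,1],
  [0,0,0,0,0,0,1],
])

```text
time: 9.3
ee_pos: [0.5501, 0.1052, 0.095]
tcp_rot: [[-0.356, 0.934, 0.001], [0.934, 0.356, 0.0], [-0.0, 0.001, -1.0]]
contact_force: [-3.6, -2.7, 6.7]
grip_width: 0.0071
finger_force: 40.4
```

```bash
python3 -c "
from station import ctrl
o=ctrl.get_obs();print(o['ee_pos'],o['grip_width'],o['finger_force']);print(ctrl.hand_in())"
```

```text
[0.55005377 0.10522632 0.09503509] 0.007057563870679906 40.430288314819336
the job is handed in; nothing more can be done
None
```

Bolt a was the loose one (it sank about 6 mm; b and c held firm), and cover a is now held open in the gripper at roughly 50°, with the other covers shut and the dish, vial and lens undisturbed; the job is handed in, but no verdict was returned.

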